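One slow turn of the jewellery photo turntable

ROBOT

A 6-joint arm with a two-finger parallel gripper is mounted at the origin on the work surface. World frame = base frame: x ahead of the robot, y to its left, z up, the work surface at z = 0. Lengths are in mm, angles in rad, forces in N, time in s.
With the tool pointing down it reaches from about 375 to 925 mm from the base axis. Payload 5.7 kg.
Tool frame: the origin (TCP) lies between the finger pads; the fingertips stand 8 mm ahead of it and the grasp point (between the pads) lies 11 mm behind it; z points along the fingers, y is the direction in which the jaws open and shut (so a half turn about z gives the same grasp; the last joint's range is limited). The gripper opens to 85 mm and grips with 20 to 120 N. Pads are 22 mm wide; open, the fingers measure 114 mm over their backs; the gripper's body (76 mm by 85 mm) begins 54 mm behind the grasp point. The pads swing forward as they close: fully open they stand 13 mm farther back than shut.
Start: joints at [1.183, 0.359, 1.51, -0, 1.272, -0.115], TCP at [161.651, 577.783, 239.267] pointing down, gripper open.
Joint ranges: [-2.97, 2.97], [-1.01, 2.36], [0.21, 2.38], [-0.96, 4.11], [0.2, 2.71], [-2.98, 2.98]. Speed limits (rad/s): [2.39, 2.39, 3.14, 3.14, 3.14, 3.14].

INTERFACE

Orientations are given as a 3x3 rotation matrix whose columns are the frame's x, y, z axes.
In Python, from plant import get_state, cams, ticket, finder gives the robot as it stands. The module is installed in compiled form; this text tells all that it offers.
- The arm moves only by the tool apply_moves, never from a script. Its argument "deltas" is one flat list of numbers, 5 for each row, row after row: the shift along the tool's x, y, z in cm, then the turn about the tool's z in rad, then the opening, from 0 (shut) to 1 (fully open). In form: [x, y, z, turn, gripper, x, y, z, turn, gripper, ...]. A call has exactly 5 rows; each row shifts and turns the commanded pose from where the row before left it, along the tool's axes as they then stand; what a row does not reach is not made up. A row lasts 1/12 s, in which the tool goes at most 41.7 mm and 7.16 degrees, less where a joint would pass 70% of its speed; a pose out of reach is approached as far as the arm can. A call with a gripper value outside its range is refused whole. The fingers move at their own pace and stop on an object; "force" is the grip in N (left out, the last holds). Time passes only in rows, so rows that do not move let the fingers close, or fill a call up. It gives the time, the measured TCP pose, the force and the opening at its end, in the units of the state.
- get_state(): the state, without advancing time (a new reading comes with each control period).
- cams.grab_frame(name): name is "scene" or "top" or "wrist"; returns (picture, depth): 400x640x3 uint8, blue, green, red; 400x640 float32, mm along the optical axis (not along the pixel's ray), 0 where there is no reading.
- cams.camera_model(name): a dict with "fx", "fy", "cx", "cy" (pixels), "dist" ([k1, k2, p1, p2, k3] as OpenCV has them; the pictures are not rectified), "R" (3x3) and "t" (3): a world point X has camera coordinates R X + t. Camera axes: x right, y down, z forward; pixel columns grow to the right and rows downward; lengths in mm; the calibration is good to about 2 mm. A picture is of the moment at which its call begins: read the wrist's pose just before it. camera_model takes no time and is no camera call; for the wrist camera it gives the pose at the moment of the call.
- ticket.close_job(): hands the job in, once; it reports no verdict.
Trained networks look in the newest picture that a camera, given by its name, has taken for a name from the list of things; names that differ only in an ending like _2 or _b are one class to them, and where a whole thing is asked for, a point or a joint stands for the part that bears it (a point fixed in the world has none). Each returns a list of dicts, best first, with "confidence" (0 to 1); they miss things now and then, are a little off and sometimes report something else, mostly with a low value. They report only what shows in the picture. A call takes as long as a camera call. They do not tell look-alikes from the thing itself.
- finder.cut_out(camera, name): "mask" (400x640 bool, what is visible of it) and "uv" ([column, row] in pixels, amid what is visible of it).
The state is a dict: "time_s": time; "joint_pos": joint angles; "qvel": joint speeds; "tau": joint torques, N m; "position": TCP position; "eef_rot": TCP orientation; "wrist_force": force on the tool from outside, world axes, zero at the start; "moment": the same for the moment, N m; "grip_width": finger opening in mm.
Only numpy, scipy, OpenCV 4.12 (cv2) and the standard library are available. Lean on these libraries where they do the work, as an engineer would, in place of code of your own. Each camera call takes 0.05 s, during which the arm holds its last target.

TASK

The phone is filming the rings on the wooden cone: take the finger knob of the flat photo turntable and turn the turntable slowly, anticlockwise seen from above, through one full turn, so that its knob ends back where it started, then let go. Take four seconds or more over the turn and keep the cone standing in the middle. Leave the round bead tray beside it, which turns on the same kind of foot and has the same knob, as it is.

Things in the scene. Friction and masses are not known exactly. Their poses are not given: they have to be found in the camera images.
- platter (a joint): turning angle of the photo turntable, a flat white platter 200 mm across on a grey foot, top face 41 mm above the table. Rad, grows anticlockwise seen from above, no stops, counts past full turns (one adds 6.283). At 0 the knob is on the robot's side (-x) of the axis, at 1.571 towards -y. Starts from -2.2 to 2.2. Stays where left (friction about 0.5 N at the knob).
- platter_knob (a point): middle of the turntable's knob: an upright dark wooden sleeve, 18 mm in diameter, 50 mm tall, its centre line 80 mm from the turning axis. It spins freely on its pin, so a hand holding it need not turn with the platter. The point is 30 mm above the platter's face (71 mm above the table); the sleeve spans 5 to 55 mm above the face, the pin's top 58 mm.
- ring_cone: loose wooden ring display, a cone 56 mm across at the foot and 62 mm tall with two rings on it, about 120 g, standing at the centre of the platter: at the start its axis is the turning axis. Origin: centre of its underside, on the platter's top face; z up.
- carousel_knob (a point): bystander: middle of the same kind of knob (71 mm above the table) on the round bead tray, 200 mm across with six compartments, which turns as easily. Turntable and tray stand side by side, axes at least 320 mm apart, either way round. A phone on a stand, 100 mm tall, is about 210 mm beyond the turntable's axis (+x); small bystanders near them are under 45 mm tall.
Things that resemble listed ones, but are neither listed nor needed, are in the scene too. What is shaped like the ring_cone but blue is not meant.

How it is judged (in metres and radians):
On the way:
1. the turntable has come half round, anticlockwise (distance of platter_knob from where it was at the start of the episode above 0.14 m and value of joint platter above 0.2 rad), for 0.1 s.
At the end, for the whole second after the job is handed in: The turntable has been turned one full turn anticlockwise (not none, not two) and is at rest with its knob within 20 mm of where it started (about 14 degrees); the cone stands upright (within 0.1 rad), at rest and within 15 mm of where it stood; the bead tray's knob is within 20 mm of where it was (value of joint platter between 3.3 and 9.2 rad and distance of each of platter_knob, carousel_knob from where it was at the start of the episode below 0.02 m and velocity of joint platter between -0.05 and 0.05 rad/s and distance of ring_cone from where it was at the start of the episode below 0.015 m and angle between ring_cone's own z axis and vertical below 0.1 rad and linear speed of ring_cone below 0.02 m/s); the robot touches nothing.
It fails at once if the ring cone is tipped or shoved off the middle (angle between ring_cone's own z axis and vertical above 0.35 rad or distance of ring_cone from where it was at the start of the episode above 0.025 m).
It fails at once if the bead tray is turned (its knob moved more than 30 mm) (distance of carousel_knob from where it was at the start of the episode above 0.03 m).
It fails at once if the turntable is spun fast (over 3.5 rad/s; a turn of four seconds averages 1.6) (velocity of joint platter above 3.5 rad/s or velocity of joint platter below -3.5 rad/s).
It also fails if it takes over 59 s, if anything falls off the work surface, if the arm or the gripper's body presses on something with over 40 N, if the wrist force passes 120 N, or if a joint passes its speed limit or range.

## Working session

There is one attempt and no reset: what is moved stays moved. The work goes in short steps, Python scripts to look and compute and a tool call to move; the robot and the scene stay as the last step left them, time stands still between calls to the robot, and variables do not carry over. Pictures are saved under pics/ and viewed, and the job is handed in when it is done.

Besides the shell and the picture viewer there is one more tool, called as a command line: name --argument value ..., lists and objects as JSON in quotes. apply_moves: Moves the arm, as the interface text tells. Its arguments: {"type":"object","properties":{"deltas":{"type":"array"},"force":{"type":"number"}},"required":["deltas"]}

```bash
mkdir -p pics; cat > h.py <<'E'
import numpy as np, cv2
from plant import get_state, cams, ticket, finder
def uvz(m,u,v,z):
    K=np.array([[m['fx'],0,m['cx']],[0,m['fy'],m['cy']],[0,0,1.]])
    p=cv2.undistortPoints(np.array([[[u,v]]],float),K,np.array(m['dist'],float))[0,0]
    R=np.array(m['R']);t=np.array(m['t']);d=R.T@np.array([p[0],p[1],1]);c=-R.T@t
    return c+d*(z-c[2])/d[2]
def uvd(m,u,v,dep):
    K=np.array([[m['fx'],0,m['cx']],[0,m['fy'],m['cy']],[0,0,1.]])
    p=cv2.undistortPoints(np.array([[[u,v]]],float),K,np.array(m['dist'],float))[0,0]
    R=np.array(m['R']);t=np.array(m['t']);return R.T@(np.array([p[0]*dep,p[1]*dep,dep])-t)
E
python3 - <<'E'
from h import *
s=get_state();print(s['time_s'],s['position'],s['eef_rot'],s['grip_width'])
for c in ['top','scene']:
    im,d=cams.grab_frame(c);cv2.imwrite(f'pics/{c}0.png',im);np.save(f'{c}0.npy',d)
    m=cams.camera_model(c)
    for n in ['platter','platter_knob','ring_cone','carousel_knob']:
        for r in finder.cut_out(c,n)[:3]:
            u,v=r['uv'];dd=d[int(v),int(u)]
            print(c,n,round(r['confidence'],2),u,v,r['mask'].sum(),uvd(m,u,v,dd).round(1) if dd>0 else None)
E
```

```text
0.0 [161.39572134 577.15093507 238.43228674] [[-9.63021563e-01  2.69423334e-01 -7.32407977e-04]
 [ 2.69424234e-01  9.63019955e-01 -1.77463428e-03]
 [ 2.27195612e-04 -1.90633954e-03 -9.99998157e-01]] 85.22270033734264
top platter 0.85 310.2 221.8 3766 [521.9 152.7  44.1]
top platter_knob 0.73 304.1 231.4 3727 [494.9 169.4  63.3]
top ring_cone 0.85 254.4 160.2 300 [700.8 306.6  47.9]
top ring_cone 0.83 300.6 222.2 333 [518.3 176.2 100.1]
top ring_cone 0.79 221.2 156.8 319 [711.9 399.3  53.7]
top carousel_knob 0.69 421.6 212.8 4172 [ 537.3 -155.3   61.2]
scene platter 0.9 348.9 235.6 3752 [539.1 190.4  40.9]
scene platter_knob 0.74 347.8 235.4 3875 [540.4 188.1  40.8]
scene ring_cone 0.92 353.4 224.3 481 [530.2 193.   75.5]
scene ring_cone 0.92 396.3 309.6 608 [615.  404.1  44.3]
scene ring_cone 0.85 363.3 350.3 698 [732.1 421.7  40.3]
scene carousel_knob 0.95 259.6 163.9 3269 [ 538.  -152.6   46.5]
```

View pics/top0.png

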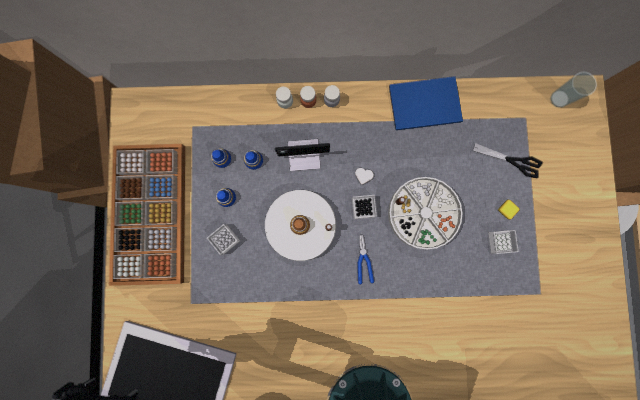

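View pics/scene0.png

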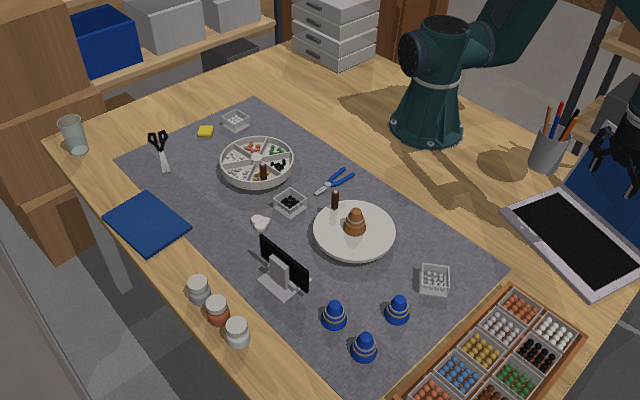

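```bash
python3 - <<'E'
import cv2
im=cv2.imread('pics/top0.png');cv2.imwrite('pics/top0c.png',cv2.resize(im[120:300,200:400],None,fx=4/1.4,fy=4/1.4,interpolation=cv2.INTER_CUBIC))
im=cv2.imread('pics/scene0.png');cv2.imwrite('pics/scene0c.png',cv2.resize(im[160:320,260:460],None,fx=4/1.1,fy=4/1.1,interpolation=cv2.INTER_CUBIC))
E
```

```text
(no output)
```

View pics/top0c.png

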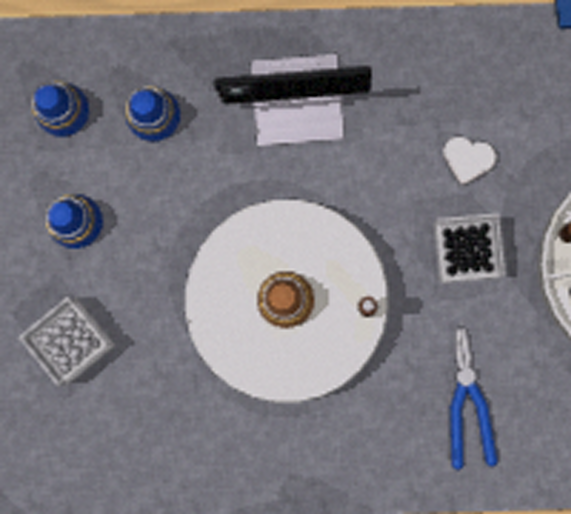

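View pics/scene0c.png

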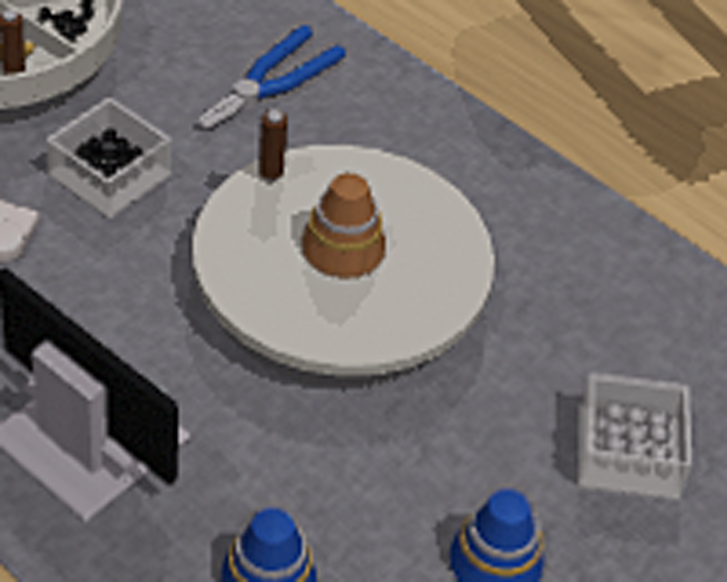

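The top view shows two candidates. The plain white platter with the brown cone is at (300,225), its knob at (329,227). The six-compartment bead tray is at (426,213), its knob at (405,202). The plain platter is the turntable, and the crops confirm it. The blue cones at (220,157), (253,158) and (224,197) are look-alikes. Next I'll measure.

```bash
python3 - <<'E'
from h import *
for c in ['top','scene']:
    m=cams.camera_model(c); im=cv2.imread(f'pics/{c}0.png');d=np.load(f'{c}0.npy')
    H,W=d.shape
    # points cloud
    K=np.array([[m['fx'],0,m['cx']],[0,m['fy'],m['cy']],[0,0,1.]])
    uu,vv=np.meshgrid(np.arange(W),np.arange(H))
    p=cv2.undistortPoints(np.stack([uu,vv],-1).reshape(-1,1,2).astype(float),K,np.array(m['dist'],float))[:,0]
    dd=d.reshape(-1);P=(np.c_[p,np.ones(len(p))]*dd[:,None]-np.array(m['t']))@np.array(m['R'])
    ok=(dd>0)&(abs(P[:,0]-530)<130)&(abs(P[:,1]-180)<130)
    print(c,'cam',-np.array(m['R']).T@np.array(m['t']))
    f=ok&(abs(P[:,2]-41)<6)
    hull=cv2.convexHull(P[f][:,:2].astype(np.float32));print('platter',f.sum(),cv2.minEnclosingCircle(hull),np.median(P[f][:,2]))
    k=ok&(P[:,2]>50)
    lab=np.zeros((H,W),np.uint8);lab.reshape(-1)[k]=1
    n,L,st,ce=cv2.connectedComponentsWithStats(lab)
    for i in range(1,n):
        if st[i,4]>5:
            q=P[L.reshape(-1)==i];print(i,st[i],ce[i],q.mean(0).round(1),q.min(0).round(1),q.max(0).round(1), q[q[:,2]>q[:,2].max()-8].mean(0).round(1))
    # white-pixel ellipse
    if c=='top':
        r=finder  # none
        for (u,v) in [(329,226.5),(329,227),(328.5,227)]: print(u,v,uvz(m,u,v,98))
        g=im.min(2)>150; g=g.astype(np.uint8); n,L,st,ce=cv2.connectedComponentsWithStats(g)
        i=L[240,280]; cn,_=cv2.findContours((L==i).astype(np.uint8),cv2.RETR_EXTERNAL,cv2.CHAIN_APPROX_NONE)
        e=cv2.fitEllipse(max(cn,key=len));print(e,uvz(m,*e[0],41))
        for n_ in [329.0]: pass
E
```

```text
top cam [ 462.82904838  117.83106748 1075.86942908]
platter 3590 ((515.5582885742188, 182.19277954101562), 99.89525604248047) 41.3220248628117
1 [290 215  20  20 295] [299.31186441 224.17288136] [514.3 181.   78.9] [488.5 155.8  50. ] [541.5 208.9 105.2] [515.3 182.5 100.6]
2 [325 224   7   7  39] [328.12820513 226.87179487] [504.2 103.7  93.3] [496.4  95.9  52.9] [511.8 111.9 101.9] [505.1 103.   97.3]
329 226.5 [504.98439621 101.40744389  98.        ]
329 227 [503.66247953 101.4459795   98.        ]
328.5 227 [503.69867698 102.76869023  98.        ]
((298.8755187988281, 224.8110809326172), (67.94207000732422, 70.57893371582031), 8.67557144165039) [514.4801606  184.72888992  41.        ]
scene cam [1143.12716885  706.41971368  906.98829001]
platter 3568 ((513.4252319335938, 183.19456481933594), 102.23932647705078) 41.832905439886346
1 [331 190   8  19 125] [334.472 198.864] [507.1 105.6  80. ] [494.5  95.4  50.6] [513.  112.6 104.7] [504.1 103.3  99.4]
2 [343 208  23  27 441] [354.55102041 221.69387755] [522.6 189.3  76. ] [493.1 156.8  50.1] [541.  209.7 105.7] [515.5 183.2 101.6]
```

Fitted positions are axis ≈ (515,183) and knob ≈ (505,103), 80.6 mm apart as stated, with the platter face at z ≈ 41. I'll turn the tool so its y lies along world +x (1.30 rad), then go over the knob.

apply_moves --deltas '[0, 0, 0, 0.0865, 1, 0, 0, 0, 0.0865, 0.8, 0, 0, 0, 0.0865, 0.6, 0, 0, 0, 0.0865, 0.6, 0, 0, 0, 0.0865, 0.6]' --force 20

```text
time_s: 0.92
position: [161.7, 577.8, 239.3]
eef_rot: [[-0.759, 0.652, -0.0], [0.652, 0.759, -0.0], [-0.0, -0.0, -1.0]]
wrist_force: [-0.1, -0.0, 0.6]
grip_width: 51.1
```

apply_moves --deltas '[0, 0, 0, 0.0865, 0.6, 0, 0, 0, 0.0865, 0.6, 0, 0, 0, 0.0865, 0.6, 0, 0, 0, 0.0865, 0.6, 0, 0, 0, 0.0865, 0.6]'

```text
time_s: 1.33
position: [161.6, 577.8, 239.3]
eef_rot: [[-0.416, 0.909, -0.0], [0.909, 0.416, -0.0], [-0.0, -0.0, -1.0]]
wrist_force: [-0.3, -0.3, -0.6]
grip_width: 51.6
```

apply_moves --deltas '[0, 0, 0, 0.0865, 0.6, 0, 0, 0, 0.0865, 0.6, 0, 0, 0, 0.0865, 0.6, 0, 0, 0, 0.0865, 0.6, 0, 0, 0, 0.0865, 0.6]'

```text
time_s: 1.75
position: [161.7, 577.8, 239.3]
eef_rot: [[0.004, 1.0, -0.0], [1.0, -0.004, -0.0], [-0.0, -0.0, -1.0]]
wrist_force: [0.5, 0.1, -0.1]
grip_width: 51.2
```

apply_moves --deltas '[-2.37, 1.71, 0, 0, 0.6, -2.37, 1.71, 0, 0, 0.6, -2.37, 1.71, 0, 0, 0.6, -2.37, 1.71, 0, 0, 0.6, -2.37, 1.71, 0, 0, 0.6]'

```text
time_s: 2.17
position: [247.7, 458.3, 239.4]
eef_rot: [[-0.001, 1.0, 0.0], [1.0, 0.001, 0.0], [0.0, 0.0, -1.0]]
wrist_force: [0.8, -0.4, 0.4]
grip_width: 51.2
```

apply_moves --deltas '[-2.37, 1.71, 0, 0, 0.6, -2.37, 1.71, 0, 0, 0.6, -2.37, 1.71, 0, 0, 0.6, -2.37, 1.71, 0, 0, 0.6, -2.37, 1.71, 0, 0, 0.6]'

```text
time_s: 2.58
position: [333.4, 339.7, 239.5]
eef_rot: [[-0.001, 1.0, 0.0], [1.0, 0.001, 0.0], [0.0, 0.0, -1.0]]
wrist_force: [0.7, 0.7, -0.6]
grip_width: 51.3
```

apply_moves --deltas '[-2.37, 1.71, 0, 0, 0.6, -2.37, 1.71, 0, 0, 0.6, -2.37, 1.71, 0, 0, 0.6, -2.37, 1.71, 0, 0, 0.6, -2.37, 1.71, 0, 0, 0.6]'

```text
time_s: 3.0
position: [419.1, 221.1, 239.5]
eef_rot: [[-0.0, 1.0, 0.0], [1.0, 0.0, 0.0], [0.0, 0.0, -1.0]]
wrist_force: [1.0, -0.2, 0.7]
grip_width: 51.0
```

apply_moves --deltas '[-2.37, 1.71, 0, 0, 0.6, -2.37, 1.71, 0, 0, 0.6, -2.37, 1.71, 0, 0, 0.6, -2.37, 1.71, 0, 0, 0.6, -2.37, 1.71, 0, 0, 0.6]'

```text
time_s: 3.42
position: [504.6, 102.6, 239.5]
eef_rot: [[-0.0, 1.0, 0.0], [1.0, 0.0, 0.0], [0.0, 0.0, -1.0]]
wrist_force: [-0.3, 0.4, -0.5]
grip_width: 51.6
```

```bash
python3 - <<'E'
from h import *
s=get_state();print(s['time_s'],s['position'],s['grip_width'])
m=cams.camera_model('wrist')
im,d=cams.grab_frame('wrist');cv2.imwrite('pics/w1.png',im);np.save('w1.npy',d)
H,W=d.shape
K=np.array([[m['fx'],0,m['cx']],[0,m['fy'],m['cy']],[0,0,1.]])
uu,vv=np.meshgrid(np.arange(W),np.arange(H))
p=cv2.undistortPoints(np.stack([uu,vv],-1).reshape(-1,1,2).astype(float),K,np.array(m['dist'],float))[:,0]
dd=d.reshape(-1);P=(np.c_[p,np.ones(len(p))]*dd[:,None]-np.array(m['t']))@np.array(m['R'])
ok=(dd>0)&(abs(P[:,0]-510)<130)&(abs(P[:,1]-160)<130)&(P[:,2]<115)
f=ok&(abs(P[:,2]-41)<6)
print(cv2.minEnclosingCircle(cv2.convexHull(P[f][:,:2].astype(np.float32))))
for zz in (50,94):
  lab=np.zeros((H,W),np.uint8);lab.reshape(-1)[ok&(P[:,2]>zz)]=1
  n,L,st,ce=cv2.connectedComponentsWithStats(lab)
  for i in range(1,n):
    if st[i,4]>20:
        q=P[L.reshape(-1)==i];print(zz,st[i],ce[i].round(1),q.mean(0).round(1),((q.min(0)+q.max(0))/2).round(1),q.max(0).round(1))
E
```

```text
3.4167 [504.62258147 102.63672913 239.49906308] 51.562357834525955
((528.7758178710938, 149.8267059326172), 134.09103393554688)
50 [ 306   83   51   53 2074] [331.  108.7] [513.1 182.1  81.5] [514.1 180.7  76.7] [540.6 207.2 103.4]
50 [313 175  18  27 393] [321.3 188.2] [503.9 104.9  87.3] [503.9 102.1  75.4] [512.6 110.6 100.6]
94 [318  95  30  31 702] [332.6 109.8] [514.1 181.4  99.4] [514.2 181.   98.7] [527.5 194.2 103.4]
94 [313 185  18  17 230] [321.4 193.1] [504.  102.4  96.8] [504.1 102.   97.4] [512.6 110.4 100.6]
```

View pics/w1.png

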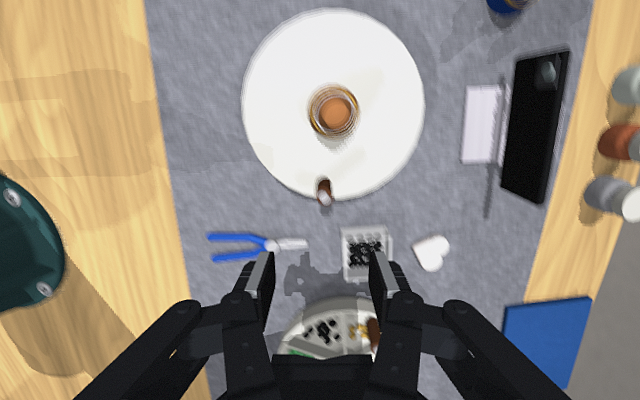

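The wrist view shows the knob at px (321,193), i.e. (504,102), and the cone at (333,110), i.e. (514,181). Both match the first measurement and the TCP is above the knob. I'll descend and grip.

apply_moves --deltas '[0, 0, 2.0, 0, 0.6, 0, 0, 2.0, 0, 0.6, 0, 0, 2.0, 0, 0.6, 0, 0, 2.0, 0, 0.6, 0, 0, 2.0, 0, 0.6]'

```text
time_s: 3.88
position: [504.0, 104.0, 138.6]
eef_rot: [[-0.0, 1.0, 0.001], [1.0, 0.0, -0.0], [-0.0, 0.001, -1.0]]
wrist_force: [-0.2, 0.3, -0.0]
grip_width: 51.7
```

apply_moves --deltas '[0, 0, 2.0, 0, 0.6, 0, 0, 2.0, 0, 0.6, 0, 0, 1.5, 0, 0.6, 0, 0, 1.0, 0, 0.6, 0, 0, 0.5, 0, 0.6]'

```text
time_s: 4.3
position: [503.1, 104.0, 68.1]
eef_rot: [[-0.001, 1.0, -0.002], [1.0, 0.001, -0.0], [-0.0, -0.002, -1.0]]
wrist_force: [0.2, -0.1, 0.1]
grip_width: 50.9
```

apply_moves --deltas '[0, 0, 0, 0, 0.4, 0, 0, 0, 0, 0.3, 0, 0, 0, 0, 0.2, 0, 0, 0, 0, 0.1, 0, 0, 0, 0, 0]' --force 20

```text
time_s: 4.72
position: [504.7, 104.0, 70.1]
eef_rot: [[-0.001, 1.0, 0.002], [1.0, 0.001, 0.0], [0.0, 0.002, -1.0]]
wrist_force: [0.2, -0.1, 2.2]
grip_width: 17.4
```

apply_moves --deltas '[0, 0, 0, 0, 0, 0, 0, 0, 0, 0, 0, 0, 0, 0, 0, 0, 0, 0, 0, 0, 0, 0, 0, 0, 0]'

```text
time_s: 5.13
position: [504.6, 104.0, 70.1]
eef_rot: [[-0.001, 1.0, 0.002], [1.0, 0.001, 0.0], [0.0, 0.002, -1.0]]
wrist_force: [0.6, -0.3, 6.5]
grip_width: 17.5
```

```bash
python3 - <<'E'
from h import *
s=get_state();print(s['time_s'],s['position'],s['grip_width'],s['wrist_force'])
im,d=cams.grab_frame('wrist');cv2.imwrite('pics/w2.png',im)
A=np.array([514.4,181.6]);K=np.array([504.3,102.4])
r=K-A;a0=np.arctan2(r[1],r[0]);R=80;print(np.linalg.norm(r),a0)
for c in range(15):
    row=[]
    for i in range(5):
        k=c*5+i
        d=R*np.array([np.cos(a0+(k+1)*2*np.pi/75)-np.cos(a0+k*2*np.pi/75),np.sin(a0+(k+1)*2*np.pi/75)-np.sin(a0+k*2*np.pi/75)])
        row+=[round(d[1]/10,3),round(d[0]/10,3)]
    k=c*5+5;e=K+R*np.array([np.cos(a0+k*2*np.pi/75)-np.cos(a0),np.sin(a0+k*2*np.pi/75)-np.sin(a0)])
    print(c+1,row,e.round(1))
E
```

```text
5.1333 [504.64875231 104.03181804  70.10075611] 17.499464147300596 [ 0.55047058 -0.25767035  6.49929228]
79.8414052982536 -1.6976369461744818
1 [np.float64(-0.057), np.float64(0.668), np.float64(-0.001), np.float64(0.67), np.float64(0.055), np.float64(0.668), np.float64(0.111), np.float64(0.661), np.float64(0.166), np.float64(0.649)] [537.5 105.1]
2 [np.float64(0.22), np.float64(0.633), np.float64(0.272), np.float64(0.612), np.float64(0.322), np.float64(0.588), np.float64(0.37), np.float64(0.559), np.float64(0.416), np.float64(0.526)] [566.6 121.1]
3 [np.float64(0.458), np.float64(0.489), np.float64(0.497), np.float64(0.449), np.float64(0.533), np.float64(0.406), np.float64(0.565), np.float64(0.36), np.float64(0.593), np.float64(0.311)] [586.8 147.6]
4 [np.float64(0.617), np.float64(0.26), np.float64(0.637), np.float64(0.208), np.float64(0.652), np.float64(0.154), np.float64(0.663), np.float64(0.099), np.float64(0.669), np.float64(0.043)] [594.4 180. ]
5 [np.float64(0.67), np.float64(-0.013), np.float64(0.666), np.float64(-0.069), np.float64(0.658), np.float64(-0.125), np.float64(0.6
[... 1512 characters left out ...]
64(0.041), np.float64(-0.663), np.float64(0.097)] [435.8 166.9]
13 [np.float64(-0.652), np.float64(0.152), np.float64(-0.637), np.float64(0.206), np.float64(-0.618), np.float64(0.259), np.float64(-0.594), np.float64(0.31), np.float64(-0.566), np.float64(0.358)] [448.7 136.2]
14 [np.float64(-0.534), np.float64(0.404), np.float64(-0.498), np.float64(0.448), np.float64(-0.459), np.float64(0.488), np.float64(-0.417), np.float64(0.525), np.float64(-0.371), np.float64(0.558)] [472.9 113.4]
15 [np.float64(-0.323), np.float64(0.587), np.float64(-0.273), np.float64(0.612), np.float64(-0.221), np.float64(0.632), np.float64(-0.167), np.float64(0.649), np.float64(-0.113), np.float64(0.66)] [504.3 102.4]
```

View pics/w2.png

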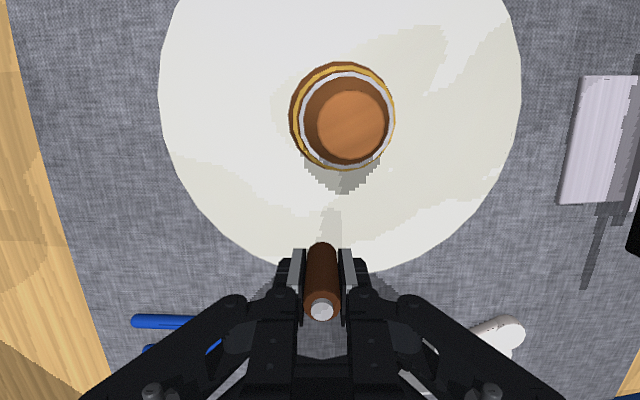

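The knob is gripped at 17.5 mm and shows between the pads at px (322,285). The cone is clear at (345,120). Now the first 24° of the turn, then check forces.

apply_moves --deltas '[-0.06, 0.67, 0, 0, 0, 0, 0.67, 0, 0, 0, 0.06, 0.67, 0, 0, 0, 0.11, 0.66, 0, 0, 0, 0.17, 0.65, 0, 0, 0]'

```text
time_s: 5.6
position: [537.9, 106.8, 70.1]
eef_rot: [[-0.0, 1.0, 0.001], [1.0, 0.0, -0.0], [-0.0, 0.001, -1.0]]
wrist_force: [0.1, -0.1, 6.3]
grip_width: 17.2
```

apply_moves --deltas '[0.22, 0.63, 0, 0, 0, 0.27, 0.61, 0, 0, 0, 0.32, 0.59, 0, 0, 0, 0.37, 0.56, 0, 0, 0, 0.42, 0.53, 0, 0, 0]'

```text
time_s: 6.02
position: [567.1, 122.8, 70.1]
eef_rot: [[-0.0, 1.0, 0.001], [1.0, 0.0, -0.0], [-0.0, 0.001, -1.0]]
wrist_force: [-1.1, -0.6, 6.5]
grip_width: 17.4
```

apply_moves --deltas '[0.46, 0.49, 0, 0, 0, 0.5, 0.45, 0, 0, 0, 0.53, 0.41, 0, 0, 0, 0.56, 0.36, 0, 0, 0, 0.59, 0.31, 0, 0, 0]'

```text
time_s: 6.43
position: [587.2, 149.4, 70.1]
eef_rot: [[-0.0, 1.0, 0.001], [1.0, 0.0, -0.0], [-0.0, 0.001, -1.0]]
wrist_force: [-1.0, 0.3, 5.9]
grip_width: 17.3
```

apply_moves --deltas '[0.62, 0.26, 0, 0, 0, 0.64, 0.21, 0, 0, 0, 0.65, 0.15, 0, 0, 0, 0.66, 0.1, 0, 0, 0, 0.67, 0.04, 0, 0, 0]'

```text
time_s: 6.85
position: [594.8, 181.8, 70.1]
eef_rot: [[-0.0, 1.0, 0.001], [1.0, 0.0, -0.0], [-0.0, 0.001, -1.0]]
wrist_force: [-0.1, -0.1, 6.0]
grip_width: 17.5
```

```bash
python3 - <<'E'
from h import *
im,d=cams.grab_frame('wrist');cv2.imwrite('pics/w3.png',im)
im,d=cams.grab_frame('scene');cv2.imwrite('pics/s3.png',im[140:300,240:460].repeat(3,0).repeat(3,1))
E
```

```text
(no output)
```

View pics/s3.png

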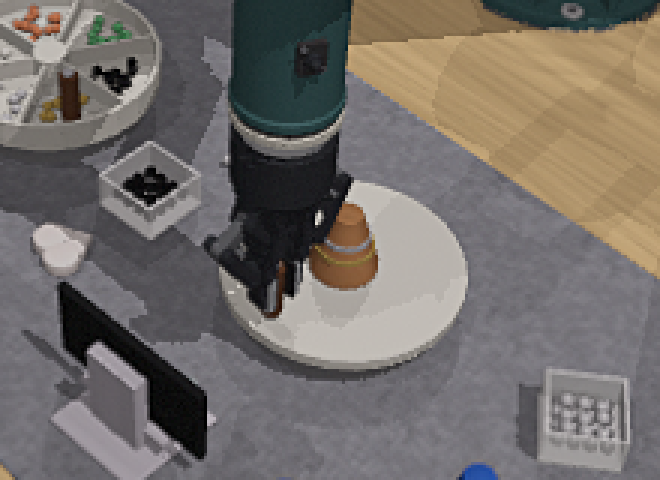

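The knob is in the gripper at about px (275,290) in this crop, a quarter turn on. The cone stands at (343,245), the gripper clear of it. Lateral forces are near zero, so I'll continue.

apply_moves --deltas '[0.67, -0.01, 0, 0, 0, 0.67, -0.07, 0, 0, 0, 0.66, -0.13, 0, 0, 0, 0.65, -0.18, 0, 0, 0, 0.63, -0.23, 0, 0, 0]'

```text
time_s: 7.37
position: [588.5, 214.6, 70.1]
eef_rot: [[-0.0, 1.0, 0.001], [1.0, 0.0, -0.0], [-0.0, 0.001, -1.0]]
wrist_force: [-1.0, -1.0, 6.3]
grip_width: 17.1
```

apply_moves --deltas '[0.61, -0.28, 0, 0, 0, 0.58, -0.33, 0, 0, 0, 0.55, -0.38, 0, 0, 0, 0.52, -0.43, 0, 0, 0, 0.48, -0.47, 0, 0, 0]'

```text
time_s: 7.78
position: [569.4, 242.0, 70.1]
eef_rot: [[-0.001, 1.0, 0.001], [1.0, 0.001, -0.0], [-0.0, 0.001, -1.0]]
wrist_force: [-0.1, -1.1, 6.1]
grip_width: 17.1
```

apply_moves --deltas '[0.44, -0.51, 0, 0, 0, 0.39, -0.54, 0, 0, 0, 0.35, -0.57, 0, 0, 0, 0.3, -0.6, 0, 0, 0, 0.25, -0.62, 0, 0, 0]'

```text
time_s: 8.2
position: [540.9, 259.1, 70.1]
eef_rot: [[-0.001, 1.0, 0.001], [1.0, 0.001, -0.0], [-0.0, 0.001, -1.0]]
wrist_force: [0.2, -2.6, 5.9]
grip_width: 17.3
```

apply_moves --deltas '[0.19, -0.64, 0, 0, 0, 0.14, -0.66, 0, 0, 0, 0.08, -0.66, 0, 0, 0, 0.03, -0.67, 0, 0, 0, -0.03, -0.67, 0, 0, 0]'

```text
time_s: 8.62
position: [508.2, 263.2, 70.1]
eef_rot: [[-0.001, 1.0, 0.002], [1.0, 0.001, 0.0], [0.0, 0.002, -1.0]]
wrist_force: [0.6, -1.6, 4.8]
grip_width: 17.5
```

Position is on plan: I expected (508.1,263.1). Continuing with the second half.

apply_moves --deltas '[-0.08, -0.67, 0, 0, 0, -0.14, -0.66, 0, 0, 0, -0.19, -0.64, 0, 0, 0, -0.25, -0.62, 0, 0, 0, -0.3, -0.6, 0, 0, 0]'

```text
time_s: 9.03
position: [476.4, 253.7, 70.1]
eef_rot: [[-0.001, 1.0, 0.002], [1.0, 0.001, 0.0], [0.0, 0.002, -1.0]]
wrist_force: [2.4, -0.6, 4.5]
grip_width: 17.4
```

apply_moves --deltas '[-0.35, -0.57, 0, 0, 0, -0.39, -0.54, 0, 0, 0, -0.44, -0.51, 0, 0, 0, -0.48, -0.47, 0, 0, 0, -0.52, -0.43, 0, 0, 0]'

```text
time_s: 9.45
position: [451.2, 232.0, 70.1]
eef_rot: [[-0.001, 1.0, 0.002], [1.0, 0.001, 0.001], [0.001, 0.002, -1.0]]
wrist_force: [1.0, -1.4, 6.2]
grip_width: 17.0
```

apply_moves --deltas '[-0.55, -0.38, 0, 0, 0, -0.58, -0.34, 0, 0, 0, -0.61, -0.29, 0, 0, 0, -0.63, -0.23, 0, 0, 0, -0.64, -0.18, 0, 0, 0]'

```text
time_s: 9.87
position: [436.9, 201.7, 70.1]
eef_rot: [[-0.001, 1.0, 0.002], [1.0, 0.001, 0.001], [0.001, 0.002, -1.0]]
wrist_force: [-0.7, 0.7, 6.6]
grip_width: 17.7
```

apply_moves --deltas '[-0.66, -0.13, 0, 0, 0, -0.67, -0.07, 0, 0, 0, -0.67, -0.02, 0, 0, 0, -0.67, 0.04, 0, 0, 0, -0.66, 0.1, 0, 0, 0]'

```text
time_s: 10.28
position: [436.2, 168.3, 70.1]
eef_rot: [[-0.001, 1.0, 0.002], [1.0, 0.001, 0.0], [0.0, 0.002, -1.0]]
wrist_force: [-0.0, 0.6, 6.7]
grip_width: 17.3
```

apply_moves --deltas '[-0.65, 0.15, 0, 0, 0, -0.64, 0.21, 0, 0, 0, -0.62, 0.26, 0, 0, 0, -0.59, 0.31, 0, 0, 0, -0.57, 0.36, 0, 0, 0]'

```text
time_s: 10.7
position: [449.2, 137.5, 70.1]
eef_rot: [[-0.0, 1.0, 0.002], [1.0, 0.0, 0.0], [0.0, 0.002, -1.0]]
wrist_force: [-0.1, 1.2, 7.0]
grip_width: 17.5
```

apply_moves --deltas '[-0.53, 0.4, 0, 0, 0, -0.5, 0.45, 0, 0, 0, -0.46, 0.49, 0, 0, 0, -0.42, 0.52, 0, 0, 0, -0.36, 0.56, 0, 0, 0]'

```text
time_s: 11.12
position: [473.5, 114.8, 70.1]
eef_rot: [[-0.0, 1.0, 0.002], [1.0, 0.0, 0.0], [0.0, 0.002, -1.0]]
wrist_force: [-0.7, 0.5, 7.2]
grip_width: 17.5
```

apply_moves --deltas '[-0.32, 0.59, 0, 0, 0, -0.27, 0.61, 0, 0, 0, -0.22, 0.63, 0, 0, 0, -0.16, 0.65, 0, 0, 0, -0.1, 0.66, 0, 0, 0]'

```text
time_s: 11.53
position: [504.8, 104.0, 70.1]
eef_rot: [[-0.0, 1.0, 0.001], [1.0, 0.0, -0.0], [-0.0, 0.001, -1.0]]
wrist_force: [-0.0, -0.5, 7.0]
grip_width: 17.5
```

apply_moves --deltas '[0, 0, 0, 0, 0, 0, 0, 0, 0, 0, 0, 0, 0, 0, 0, 0, 0, 0, 0, 0, 0, 0, 0, 0, 0]'

```text
time_s: 11.95
position: [504.7, 104.1, 70.1]
eef_rot: [[-0.001, 1.0, 0.002], [1.0, 0.001, -0.0], [-0.0, 0.002, -1.0]]
wrist_force: [-0.5, -1.2, 7.5]
grip_width: 17.3
```

apply_moves --deltas '[0, 0, 0, 0, 0.3, 0, 0, 0, 0, 0.4, 0, 0, 0, 0, 0.5, 0, 0, 0, 0, 0.6, 0, 0, 0, 0, 0.6]'

```text
time_s: 12.37
position: [503.6, 104.3, 69.1]
eef_rot: [[-0.001, 1.0, -0.001], [1.0, 0.001, -0.0], [-0.0, -0.001, -1.0]]
wrist_force: [-0.0, -0.2, 1.0]
grip_width: 50.9
```

apply_moves --deltas '[0, 0, 0, 0, 0.6, 0, 0, 0, 0, 0.6, 0, 0, -0.5, 0, 0.6, 0, 0, -1.0, 0, 0.6, 0, 0, -1.0, 0, 0.6]'

```text
time_s: 12.78
position: [503.8, 104.2, 95.0]
eef_rot: [[-0.0, 1.0, -0.001], [1.0, 0.0, -0.0], [-0.0, -0.001, -1.0]]
wrist_force: [0.5, 0.6, -0.2]
grip_width: 51.1
```

apply_moves --deltas '[0, 0, -2.0, 0, 0.6, 0, 0, -3.0, 0, 0.6, 0, 0, -3.0, 0, 0.6, 0, 0, -3.0, 0, 0.6, 0, 0, -3.0, 0, 0.6]'

```text
time_s: 13.2
position: [503.8, 104.3, 237.1]
eef_rot: [[-0.001, 1.0, 0.001], [1.0, 0.001, 0.0], [0.0, 0.001, -1.0]]
wrist_force: [1.2, -0.6, 0.6]
grip_width: 51.4
```

apply_moves --deltas '[-3, -3, 0, 0, 0.6, -3, -3, 0, 0, 0.6, -3, -2, 0, 0, 0.6, -2, -2, 0, 0, 0.6, 0, 0, 0, 0, 0.6]'

```text
time_s: 13.62
position: [400.9, -6.9, 235.1]
eef_rot: [[0.002, 1.0, -0.002], [1.0, -0.002, -0.002], [-0.002, -0.002, -1.0]]
wrist_force: [-0.2, 1.4, -0.3]
grip_width: 51.2
```

```bash
python3 - <<'E'
from h import *
s=get_state();print(s['time_s'],s['position'],s['wrist_force'])
for c in ['top','scene']:
    m=cams.camera_model(c); im,d=cams.grab_frame(c)
    cv2.imwrite(f'pics/{c}9.png',im)
    H,W=d.shape
    K=np.array([[m['fx'],0,m['cx']],[0,m['fy'],m['cy']],[0,0,1.]])
    uu,vv=np.meshgrid(np.arange(W),np.arange(H))
    p=cv2.undistortPoints(np.stack([uu,vv],-1).reshape(-1,1,2).astype(float),K,np.array(m['dist'],float))[:,0]
    def comps(d):
        dd=d.reshape(-1);P=(np.c_[p,np.ones(len(p))]*dd[:,None]-np.array(m['t']))@np.array(m['R'])
        for nm,cx,cy in (('table',530,180),('tray',540,-155)):
            k=(dd>0)&(abs(P[:,0]-cx)<105)&(abs(P[:,1]-cy)<105)&(P[:,2]>(50 if nm=='table' else 65))&(P[:,2]<115)
            lab=np.zeros((H,W),np.uint8);lab.reshape(-1)[k]=1
            n,L,st,ce=cv2.connectedComponentsWithStats(lab)
            for i in range(1,n):
                if st[i,4]>5:
                    q=P[L.reshape(-1)==i];print(c,nm,st[i],ce[i].round(1),q[q[:,2]>q[:,2].max()-8].mean(0).round(1))
    print('before');comps(np.load(f'{c}0.npy'));print('after');comps(d)
E
```

```text
13.6167 [400.94740104  -6.94436695 235.07745844] [-0.2390948   1.4069474  -0.31728298]
before
top table [290 215  20  20 295] [299.3 224.2] [515.3 182.5 100.6]
top table [325 224   7   7  39] [328.1 226.9] [505.1 103.   97.3]
top tray [397 197   8   7  46] [400.5 200. ] [571.6 -94.   97.3]
after
top table [290 215  20  20 293] [299.4 224.2] [515.2 182.7 100.6]
top table [325 224   7   7  38] [328.2 226.8] [505.1 103.8  98.1]
top tray [396 197   9   7  47] [400.4 200. ] [571.7 -94.1  97.2]
before
scene table [331 190   8  19 125] [334.5 198.9] [504.1 103.3  99.4]
scene table [343 208  23  27 441] [354.6 221.7] [515.5 183.2 101.6]
scene tray [259 163   8  14  87] [262.2 169.1] [572.  -94.4  97.6]
after
scene table [331 190   8  19 128] [334.4 199.1] [505.1 104.   97.4]
scene table [343 208  23  27 439] [354.5 221.6] [515.2 182.6 101.9]
scene tray [259 163   8  14  87] [262.2 169.1] [571.6 -94.3  96.7]
```

View pics/scene9.png

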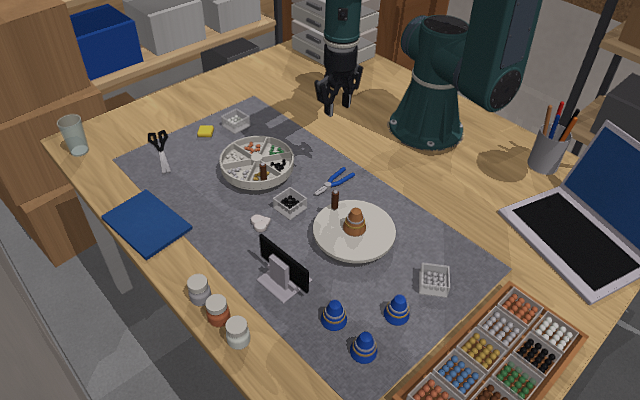

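View pics/top9.png

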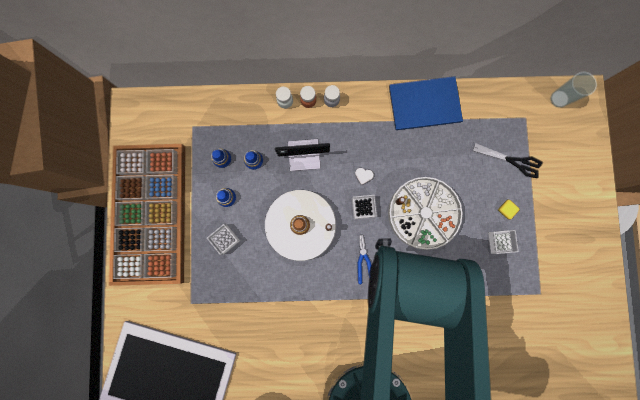

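In both views the knob (328,227 top), the cone (299,224) and the tray knob (400,200) are back at their starting pixels, and the arm touches nothing. Handing in.

```bash
python3 -c "
from plant import ticket
print(ticket.close_job())"
```

```text
the job is handed in; nothing more can be done
None
```

I gripped the turntable's knob at 20 N and turned the platter one full turn anticlockwise. The turn took about 6.4 s, with a 0.1 s pause for a camera check. Then I let go, lifted clear and handed the job in at about 13.7 s. The hand-in reports no verdict.

- **Knob:** the last camera check put it within about 1.2 mm of where it started.
- **Cone:** it stands upright and measures within 1 mm of where it was.
- **Bead tray:** its knob has not moved (0.5 mm, which is measuring noise).
- **Forces:** sideways force stayed under about 3 N during the turn. There was a steady 5–7 N vertical load from the pads swinging as they closed, which went away on release.

No check failed. The two cameras differed by 1–2 mm on absolute positions, within their calibration.

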